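Test the blower's relief valve

TASK

Check that the blower's relief valve moves freely: with the fingertips, gently press the plunger with the wide round mushroom head down by at least half of its 15 mm travel, keep it down for about two seconds, then let it spring back and withdraw. Do not pull it up, do not touch the blower or its other three plungers, and leave the loose things lying where they are.

Things in the scene. Friction and masses are not known exactly. Their poses are not given: they have to be found in the camera images.
- blower: grey cast blower fixed to the bench, 200 mm (own x) x 340 mm (own y) x 150 mm high, a shaft stub standing about 45 mm out of its +x face. Its flat grey cover carries four valves with bare steel spring plungers, at the corners of an 80 x 100 mm rectangle, in any order, and a loose bearing. Origin: centre of its underside, on the bench; z up
- mushroom_valve: the relief valve: dark boss 42 mm across, 12 mm high, fixed on the cover; its steel plunger ends in a wide flat round mushroom head, 40 mm across, 10 mm thick, top 50 mm above the cover (200 mm above the bench). Origin: centre of the boss's underside, on the cover; z up
- mushroom_top (a point): centre of the top of the mushroom head; moves down with it as it is pressed. Its flat part is 28 mm across
- mushroom (a joint): how far the mushroom plunger is pressed straight down, m: 0 at rest, 0.015 at its hard stop; a spring of about 400 N/m (3 N at 7.5 mm, 6 N at the stop) brings it back to 0. It can also be drawn up about 4 mm
- ball_valve: a plunger of another valve, to be left alone: the same boss and stem, the head a ball, 22 mm across; top 50 mm above the cover. Origin: centre of the boss's underside, on the cover
- tee_valve: a plunger of another valve, to be left alone: the same boss and stem, the head a cross-bar 44 x 10 x 10 mm (long along the valve's own y); top 50 mm above the cover. Origin: centre of the boss's underside, on the cover
- square_valve: a plunger of another valve, to be left alone: the same boss and stem, the head a square block 20 x 20 x 12 mm; top 50 mm above the cover. Origin: centre of the boss's underside, on the cover
- bearing: loose ball-bearing ring, steel, 52 mm across, 15 mm high, lying on the blower's cover beside the plungers. Origin: centre of its underside
- bowl: loose green plastic bowl, 130 mm across, 55 mm high, on the bench at the blower's +y end. Origin: centre of its underside
- bottle: loose black bottle with a red cap, 60 mm across, 170 mm high, standing on the bench at the blower's -y end. Origin: centre of its underside
- wrench: loose steel wrench, 190 mm long, lying on the bench beyond the blower's +x face (its origin: the middle of its underside)

How it is judged:
By the outcome, as a careful person would: the job done as asked, in the order asked, and still so for the second after the job is handed in, with the robot touching nothing.
It also fails if it takes over 38 s, if anything falls off the work surface, if the arm or the gripper's body presses on something with over 40 N, if the wrist force passes 120 N, or if a joint passes its speed limit or range.

ROBOT

A 7-joint arm with a two-finger parallel gripper is mounted at the origin on the work surface. World frame = base frame: x ahead of the robot, y to its left, z up, the work surface at z = 0. Lengths are in m, angles in degrees, forces in N, time in s.
With the tool pointing down it reaches from about 0.425 to 1.025 m from the base axis. Payload 9.4 kg.
Tool frame: the origin (TCP) lies on the centre line of the jaws, within the pads' length; the fingertips stand 17 mm ahead of it and the grasp point (between the pads) lies 2 mm behind it; z points along the fingers, y is the line along which they close (so a half turn about z gives the same grasp; the last joint's range is limited). The gripper opens to 85 mm and grips with 20 to 120 N. Pads are 22 mm wide; open, the fingers measure 114 mm over their backs; the gripper's body (76 mm by 85 mm) begins 54 mm behind the grasp point. The pads swing forward as they close: fully open they stand 13 mm farther back than shut.
Start: joints at [62.527, 34.337, -0.143, 91.639, 0.103, 54.024, -4.572], TCP at [0.284, -0.667, 0.248] pointing down, gripper open.
Joint ranges: [-147.43, 147.43], [-19.82, 112.94], [-74.19, 73.91], [6.32, 146.72], [-59.91, 239.91], [6.04, 106.73], [-150.56, 150.56]. Speed limits (degrees/s): [127.2, 127.2, 172.46, 172.46, 180, 180, 180].

INTERFACE

Orientations are given as a 3x3 rotation matrix whose columns are the frame's x, y, z axes.
In Python, from station import arm gives the robot as it stands.
- The arm moves only by the shell command python3 -m pendant 'ROWS' [FORCE]. ROWS is JSON, a list of rows, each a list of 5 numbers: the finger opening in m, from 0 to 0.0854, then the shift along the tool's x, y, z in m, then the turn about the tool's z in rad. A call has 1 to 10 rows; each row is the pose to reach, as a shift and turn from the pose commanded when the call began, along the tool's axes at that moment; what a row does not reach only later rows make up. A row lasts 1/8 s, in which the tool goes at most 62.5 mm and 10.7 degrees, less where a joint would pass 70% of its speed; a pose out of reach is approached as far as the arm can. A call with a gripper value outside its range is refused whole. The fingers move at their own pace and stop on an object; FORCE is the grip in N (left out, the last holds). Time passes only in rows, so rows that repeat a pose let the fingers close. It gives the time, the measured TCP pose, the force, the opening and the grip force at its end, in the units of the state.
- arm.get_obs(): the state, without advancing time (a new reading comes with each control period).
- arm.read_camera(name): name is "side" or "top"; returns a dict with "img" (400x640x3 uint8, red, green, blue), "range_z" (400x640 float32, m along the optical axis (not along the pixel's ray), 0 where there is no reading), "fx", "fy", "cx", "cy" (pixels), "k1" (the pictures are not rectified: a ray, as slopes to the right and down, at radius r is drawn at 1 + k1 r^2 times it, then the intrinsics apply), "extrinsics" (4x4, takes a point from world to camera coordinates). Camera axes: x right, y down, z forward; pixel columns grow to the right and rows downward; lengths in m; the calibration is good to about 2 mm. A picture is of the moment at which its call begins.
- arm.hand_in(): hands the job in; it is judged then, once.
The state is a dict: "time": time; "qpos": joint angles; "dq": joint speeds; "tau": joint torques, N m; "tool_pos": TCP position; "ee_rot": TCP orientation; "contact_force": force on the tool from outside, world axes, zero at the start; "torque": the same for the moment, N m; "grip_width": finger opening in m; "finger_force": force on a finger pad.
Only numpy, scipy, OpenCV 4.12 (cv2) and the standard library are available. Lean on these libraries where they do the work, as an engineer would, in place of code of your own. Each camera call takes 0.05 s, during which the arm holds its last target. There are 200 camera calls.

## Working session

There is one attempt and no reset: what is moved stays moved. The work goes in short steps, Python scripts to look and compute and a shell command to move; the robot and the scene stay as the last step left them, time stands still between calls to the robot, and variables do not carry over. Pictures are saved under pics/ and viewed, at most 10 in all, crops included, and the job is handed in when it is done.

```bash
mkdir -p pics
python3 - <<'E'
from station import arm
import cv2,numpy as np,pickle
d={}
for n in("top","side"):
    c=arm.read_camera(n); d[n]=c; cv2.imwrite(f"pics/{n}0.png",c["img"][:,:,::-1])
    print(n,c["fx"],c["fy"],c["cx"],c["cy"],c["k1"],np.round(c["extrinsics"],3).tolist())
pickle.dump(d,open("d0.pkl","wb"))
o=arm.get_obs();print(o["time"],o["tool_pos"],np.round(o["ee_rot"],3).tolist(),o["contact_force"],o["grip_width"])
E
```

```text
top 376.4330533756865 376.4330533756865 313.46051764239263 204.81354217408017 -0.0345247753524338 [[-0.019, -1.0, -0.01, 0.068], [-0.999, 0.019, -0.026, 0.608], [0.026, 0.009, -1.0, 1.123], [0.0, 0.0, 0.0, 1.0]]
side 436.78710077414917 436.78710077414917 310.49318958857333 208.34188052680827 0.02902912961108303 [[-0.802, -0.597, -0.003, 0.524], [-0.398, 0.538, -0.743, 0.321], [0.445, -0.595, -0.67, 0.757], [0.0, 0.0, 0.0, 1.0]]
0.1 [ 0.28405216 -0.66660951  0.24750182] [[0.92, 0.392, -0.001], [0.392, -0.92, 0.001], [-0.0, -0.001, -1.0]] [-0.2820927   0.06305307 -0.35310064] 0.08531633817628974
```

View pics/top0.png

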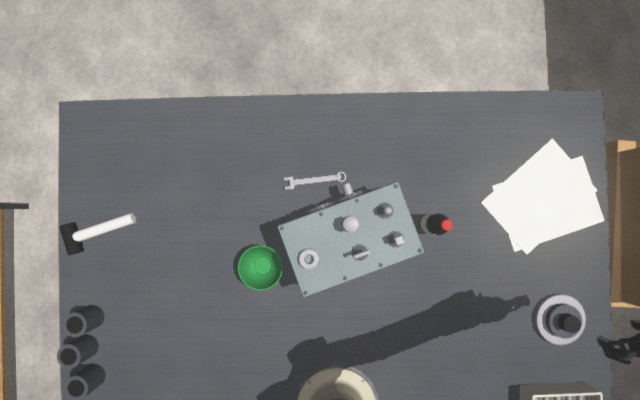

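View pics/side0.png

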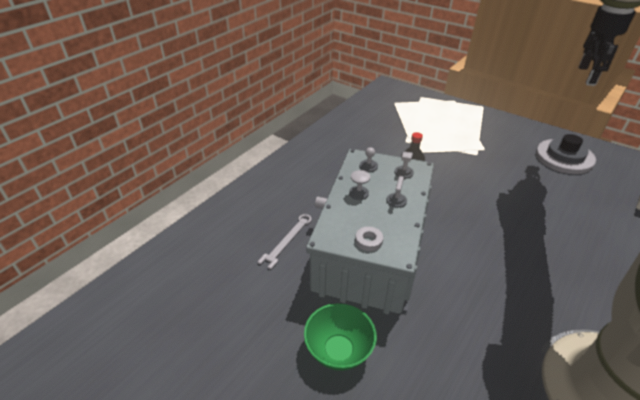

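The mushroom is the wide disc at (349,224) in the top view and (360,176) in the side view. The ball is at (386,210), the square at (397,239), the tee at (360,253) and the bearing at (309,259), all in the top view.

```bash
cat > h.py <<'E'
import numpy as np,cv2
def ray(c,u,v):
    k=np.array([[c["fx"],0,c["cx"]],[0,c["fy"],c["cy"]],[0,0,1]])
    p=cv2.undistortPoints(np.array([[[u,v]]],float),k,np.array([c["k1"],0,0,0]))[0,0]
    E=c["extrinsics"];R=E[:3,:3]; return -R.T@E[:3,3], R.T@np.array([*p,1])
def onz(c,u,v,z):
    o,d=ray(c,u,v); return o+d*(z-o[2])/d[2]
E
python3 - <<'E'
import pickle,cv2,numpy as np
from h import *
d=pickle.load(open("d0.pkl","rb"))
for n,(u,v) in dict(top=(349,224),side=(360,176)).items():
    c=d[n]; im=c["img"][v-40:v+40,u-40:u+60][:,:,::-1]
    cv2.imwrite(f"pics/c{n}.png",cv2.resize(im,None,fx=7,fy=7,interpolation=cv2.INTER_CUBIC))
    print(n,onz(c,u,v,.2))
t=d["top"];E=t["extrinsics"]
# points with range in top view at z ~0.2
r=t["range_z"]; pts=[]
for v in range(195,270):
    for u in range(325,415):
        if r[v,u]>0:
            o,dd=ray(t,u,v); p=o+dd*r[v,u]
            if p[2]>.18: pts.append((u,v,*p))
m=np.zeros((400,640),np.uint8)
for p in pts:m[p[1],p[0]]=1
k,L,s,ce=cv2.connectedComponentsWithStats(m)
P=np.array(pts)
for i in range(1,k):
    q=P[[L[int(a[1]),int(a[0])]==i for a in pts]]
    print(s[i][2:],ce[i],q[:,2:].mean(0),np.median(q[:,4]))
for n,u,v in [("ball",386,210),("sq",397,239),("tee",360,253)]: print(n,onz(t,u,v,.2))
E
```

```text
top [ 0.55441896 -0.03286997  0.2       ]
side [ 0.55253114 -0.03392886  0.2       ]
[ 9  9 61] [387.29508197 209.80327869] [ 0.58797705 -0.12984796  0.19604388] 0.196676141738926
[ 16  16 199] [350.2361809  223.55778894] [ 0.55543926 -0.03605633  0.1990354 ] 0.19920098452354174
[11 10 71] [398.94366197 239.66197183] [ 0.51297318 -0.15664882  0.19883473] 0.19932297586770054
[18  9 74] [361.31081081 253.64864865] [ 0.48001032 -0.06209005  0.19871558] 0.1989636587262954
ball [ 0.58751474 -0.1258718   0.2       ]
sq [ 0.51479501 -0.1515947   0.2       ]
tee [ 0.48181669 -0.05871769  0.2       ]
```

View pics/ctop.png

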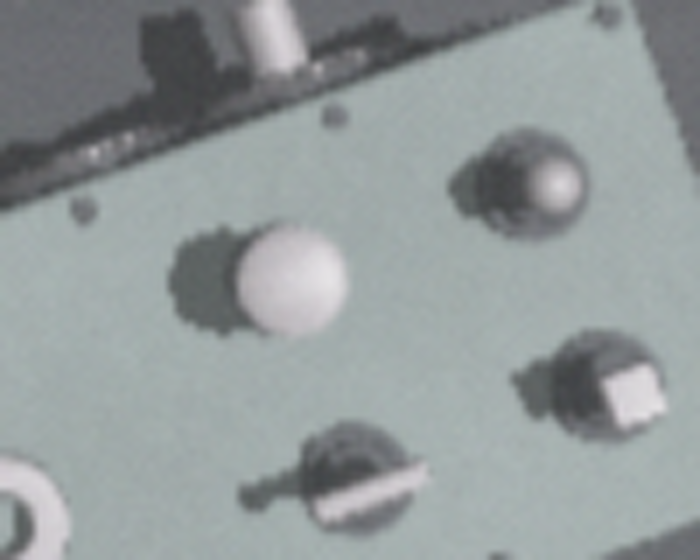

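View pics/cside.png

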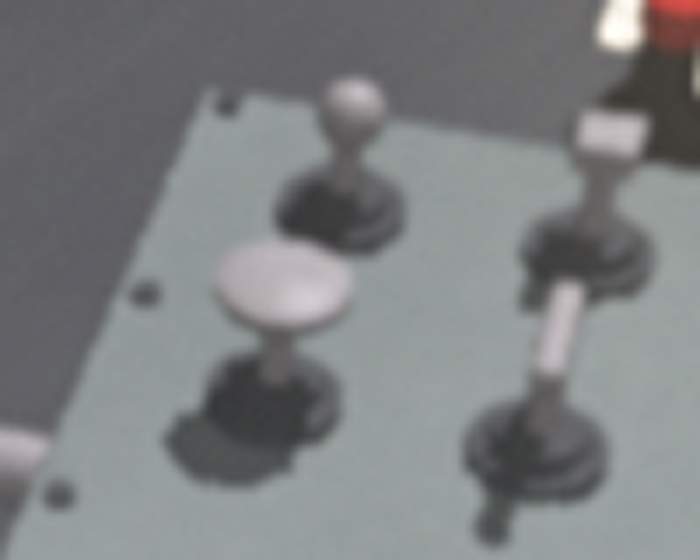

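The crops confirm it. Both views put the mushroom top at about (0.554, −0.035, 0.200). I'm raising and closing the fingers while traversing.

```bash
python3 -m pendant '[[0,0,0,-0.02],[0,0.01,-0.01,-0.05],[0,0.04,-0.04,-0.06],[0,0.075,-0.072,-0.06],[0,0.11,-0.105,-0.06],[0,0.145,-0.14,-0.06],[0,0.18,-0.172,-0.06],[0,0.215,-0.206,-0.06],[0,0.245,-0.235,-0.06],[0,0.26,-0.25,-0.06]]' 20
```

```text
invalid input at $[0]: expected 5 numbers
```

```bash
python3 -m pendant '[[0,0,0,-0.02,0],[0,0.01,-0.01,-0.05,0],[0,0.04,-0.04,-0.06,0],[0,0.075,-0.072,-0.06,0],[0,0.11,-0.105,-0.06,0],[0,0.145,-0.14,-0.06,0],[0,0.18,-0.172,-0.06,0],[0,0.215,-0.206,-0.06,0],[0,0.245,-0.235,-0.06,0],[0,0.26,-0.25,-0.06,0]]' 20
python3 -m pendant '[[0,0.03,-0.03,0,0],[0,0.065,-0.063,0,0],[0,0.1,-0.096,0,0],[0,0.135,-0.13,0,0],[0,0.17,-0.163,0,0],[0,0.2,-0.192,0,0],[0,0.22,-0.212,0,0],[0,0.23,-0.22,0,0],[0,0.236,-0.225,0,0],[0,0.236,-0.225,0,0]]'
cat > st.py <<'E'
from station import arm
import numpy as np
o=arm.get_obs();p=o["tool_pos"];R=o["ee_rot"]
print(o["time"],np.round(p,4),np.round(o["contact_force"],2),o["grip_width"],np.round(R,3).tolist(),"to go",np.round(np.array(R).T@(np.array([.554,-.035,.225])-p),4))
E
python3 st.py
```

```text
time: 1.35
tool_pos: [0.4262, -0.3326, 0.3081]
ee_rot: [[0.919, 0.395, -0.0], [0.395, -0.919, 0.001], [0.0, -0.001, -1.0]]
contact_force: [-0.0, -0.8, -0.1]
grip_width: 0.0
finger_force: 0.0
time: 2.6
tool_pos: [0.5542, -0.0361, 0.3081]
ee_rot: [[0.92, 0.392, -0.0], [0.392, -0.92, -0.0], [-0.0, 0.0, -1.0]]
contact_force: [0.7, 0.3, 0.0]
grip_width: 0.0
finger_force: 0.0
2.6 [ 0.5542 -0.0361  0.3081] [0.68 0.26 0.  ] 3.933899557312431e-06 [[0.92, 0.392, -0.0], [0.392, -0.92, -0.0], [-0.0, 0.0, -1.0]] to go [ 0.0003 -0.0011  0.0831]
```

```bash
python3 -m pendant '[[0,0,-0.001,0.01,0],[0,0,-0.001,0.025,0],[0,0,-0.001,0.04,0],[0,0,-0.001,0.055,0],[0,0,-0.001,0.067,0],[0,0,-0.001,0.075,0],[0,0,-0.001,0.08,0],[0,0,-0.001,0.08,0]]'
python3 st.py
python3 - <<'E'
from station import arm
import cv2,numpy as np
a=arm.read_camera("side")["img"][110:230,290:440,::-1];b=arm.read_camera("top")["img"][160:280,290:440,::-1]
cv2.imwrite("pics/near.png",cv2.resize(np.hstack([a,b]),None,fx=2.66,fy=2.66,interpolation=cv2.INTER_CUBIC))
E
```

```text
time: 3.6
tool_pos: [0.5539, -0.0346, 0.2281]
ee_rot: [[0.92, 0.392, -0.0], [0.392, -0.92, -0.0], [-0.0, -0.0, -1.0]]
contact_force: [-0.3, -0.0, -1.1]
grip_width: 0.0001
finger_force: 0.0
3.6 [ 0.5539 -0.0346  0.2281] [-0.27 -0.04 -1.1 ] 8.400583099527642e-05 [[0.92, 0.392, -0.0], [0.392, -0.92, -0.0], [-0.0, -0.0, -1.0]] to go [-0.      0.0004  0.0031]
```

View pics/near.png

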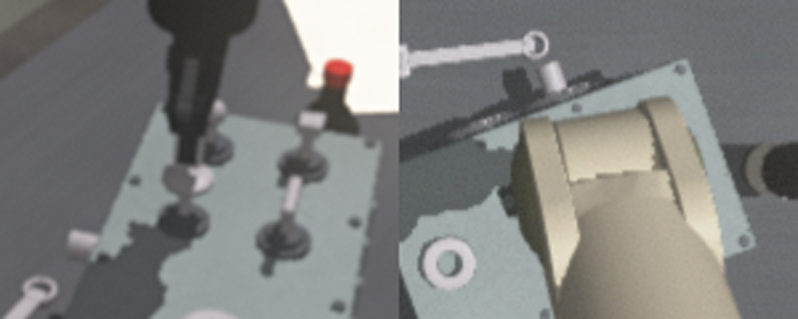

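The closed fingertips hang just above the mushroom head at about (185,165) in the left panel, centred on it and clear of the others. Now pressing slowly.

```bash
python3 -m pendant '[[0,0,0,0.003,0],[0,0,0,0.006,0],[0,0,0,0.009,0],[0,0,0,0.011,0],[0,0,0,0.013,0],[0,0,0,0.015,0],[0,0,0,0.017,0],[0,0,0,0.019,0],[0,0,0,0.021,0],[0,0,0,0.022,0]]'
python3 - <<'E'
from station import arm
import cv2,numpy as np
f=[]
for i in range(4):
    c=arm.read_camera("side"); f.append(arm.get_obs()["contact_force"])
print(np.round(f,2).tolist())
cv2.imwrite("pics/press.png",cv2.resize(c["img"][130:220,320:420,::-1],None,fx=6,fy=6,interpolation=cv2.INTER_CUBIC))
E
```

```text
time: 4.95
tool_pos: [0.5538, -0.0347, 0.2062]
ee_rot: [[0.92, 0.392, -0.0], [0.392, -0.92, -0.0], [-0.0, 0.0, -1.0]]
contact_force: [-0.9, -0.1, 5.0]
grip_width: -0.0001
finger_force: 2.2
[[-1.4, 0.04, 4.58], [-1.73, -0.71, 4.54], [-2.59, 0.23, 4.83], [-0.93, -0.19, 4.42]]
```

View pics/press.png

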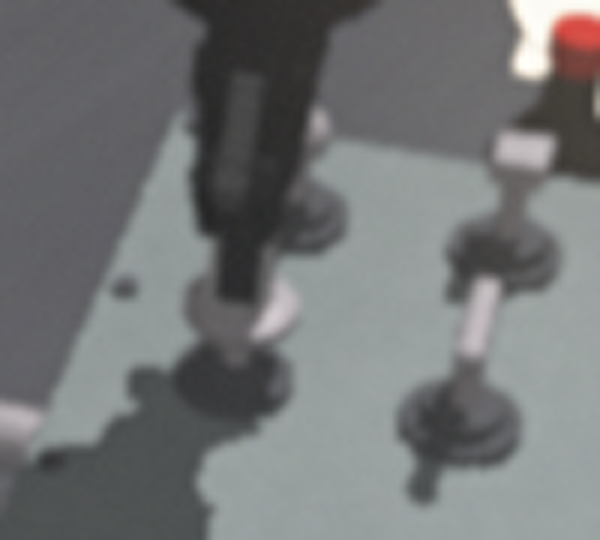

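The head is pressed well down toward its boss at about (240,310), and 4.6 N means about 11 mm of travel. I'll hold it, then release slowly and withdraw.

```bash
python3 -m pendant '[[0,0,0,0,0],[0,0,0,0,0],[0,0,0,0,0],[0,0,0,0,0],[0,0,0,0,0],[0,0,0,0,0],[0,0,0,0,0],[0,0,0,0,0],[0,0,0,0,0],[0,0,0,0,0]]'
python3 -m pendant '[[0,0,0,0,0],[0,0,0,0,0],[0,0,0,-0.003,0],[0,0,0,-0.006,0],[0,0,0,-0.01,0],[0,0,0,-0.014,0],[0,0,0,-0.02,0],[0,0,0,-0.03,0],[0,0,0,-0.045,0],[0,0,0,-0.06,0]]'
python3 -m pendant '[[0,0,0,-0.02,0],[0,0,0,-0.04,0],[0,-0.03,0.03,-0.05,0],[0,-0.065,0.063,-0.05,0],[0,-0.1,0.096,-0.05,0],[0,-0.135,0.13,-0.05,0],[0,-0.17,0.163,-0.05,0],[0,-0.2,0.19,-0.05,0],[0,-0.215,0.205,-0.05,0],[0,-0.22,0.21,-0.05,0]]'
python3 - <<'E'
from station import arm
import cv2,numpy as np
a=arm.read_camera("side")["img"][120:280,250:440,::-1];b=arm.read_camera("top")["img"][150:310,230:460,::-1]
cv2.imwrite("pics/end.png",cv2.resize(np.hstack([a,b]),None,fx=1.9,fy=1.9,interpolation=cv2.INTER_CUBIC))
E
```

```text
time: 6.4
tool_pos: [0.5539, -0.0346, 0.2062]
ee_rot: [[0.92, 0.392, -0.0], [0.392, -0.92, -0.0], [-0.0, -0.0, -1.0]]
contact_force: [-2.0, -0.7, 4.4]
grip_width: 0.0001
finger_force: 2.2
time: 7.65
tool_pos: [0.554, -0.0346, 0.2676]
ee_rot: [[0.92, 0.392, 0.001], [0.392, -0.92, 0.0], [0.0, 0.0, -1.0]]
contact_force: [0.8, -0.1, 0.7]
grip_width: -0.0001
finger_force: 0.0
time: 8.9
tool_pos: [0.4332, -0.3153, 0.3171]
ee_rot: [[0.921, 0.39, 0.001], [0.39, -0.921, -0.001], [0.0, 0.001, -1.0]]
contact_force: [0.9, -0.0, 0.8]
grip_width: -0.0
finger_force: 0.0
```

View pics/end.png

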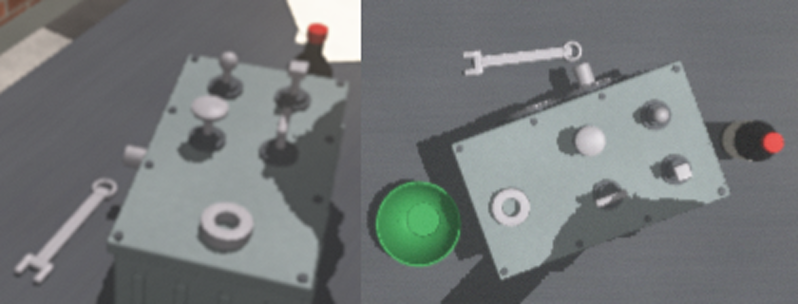

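The head at (210,108) in the left panel is back at full height. All the loose things are where they were, and the arm is clear.

```bash
python3 -m pendant '[[0,0,0,0,0],[0,0,0,0,0]]' | head -1; python3 -c "
from station import arm
print(arm.hand_in())"
```

```text
time: 9.25
the job is handed in; nothing more can be done
None
```

The relief valve moves freely: I pressed the mushroom plunger about 11 mm (roughly 4.5 N), held it for about 2 s, let it spring back to full height, withdrew clear, and handed the job in; the final pictures show nothing else moved.

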